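# Clear the drill table and line up the board

## Robot

A 6-joint arm with a two-finger parallel gripper is mounted at the origin on the work surface. World frame = base frame: x ahead of the robot, y to its left, z up, the work surface at z = 0. Lengths are in m, angles in rad, forces in N, time in s.
With the tool pointing down it reaches from about 0.425 to 0.95 m from the base axis. Payload 3.5 kg.
Tool frame: the origin (TCP) lies at the very end of the fingers, on their centre line; the grasp point (between the pads) lies 19 mm behind it (ctrl.pinch_z is the distance from the TCP to the grasp point, in m); z points along the fingers, y is the line along which they close (so a half turn about z gives the same grasp; the last joint's range is limited). The gripper opens to 85 mm and grips with 20 to 120 N. Pads are 22 mm wide; open, the fingers measure 114 mm over their backs; the gripper's body (76 mm by 85 mm) begins 54 mm behind the grasp point. The pads swing forward as they close: fully open they stand 13 mm farther back than shut.
Start: joints at [1.188, 0.286, 1.577, -0, 1.279, -0.15], TCP at [0.156, 0.657, 0.231] pointing down, gripper open.
Joint ranges: [-2.77, 2.77], [-0.9, 2.22], [0.21, 2.48], [-1.53, 4.67], [0.24, 2.81], [-2.84, 2.84]. Speed limits (rad/s): [2.79, 2.79, 3.14, 3.14, 3.14, 3.14].

## Interface

Orientations are given as a unit quaternion [x, y, z, w].
In Python, from plant import ctrl gives the robot as it stands. The module is installed in compiled form; this text tells all that it offers.
- The arm moves only by the shell command python3 -m crank 'ROWS' [OPENING] [FORCE]. ROWS is JSON, a list of rows, each a list of 6 numbers: the shift along the tool's x, y, z in cm, then the turn, a rotation vector about the tool's x, y, z in rad. In form: [[tx, ty, tz, rx, ry, rz], ...]. A call has 1 to 10 rows; each row is the pose to reach, as a shift and turn from the pose commanded when the call began, along the tool's axes at that moment; what a row does not reach only later rows make up. A row lasts 1/10 s, in which the tool goes at most 50 mm and 8.59 degrees, less where a joint would pass 70% of its speed; a pose out of reach is approached as far as the arm can. A call with a gripper value outside its range is refused whole. OPENING is the opening, from 0 (shut) to 1 (fully open), set as the call begins (- or left out, the last holds). The fingers move at their own pace and stop on an object; FORCE is the grip in N (left out, the last holds). Time passes only in rows, so rows that repeat a pose let the fingers close. It gives the time, the measured TCP pose, the force, the opening and the grip force at its end, in the units of the state.
- ctrl.get_state(): the state, without advancing time (a new reading comes with each control period).
- ctrl.read_camera(name): name is "scene" or "top"; returns (picture, depth): 420x560x3 uint8, blue, green, red; 420x560 float32, m along the optical axis (not along the pixel's ray), 0 where there is no reading.
- ctrl.camera_info(name): a dict with "K" (3x3 intrinsics, pixels), "origin" and "orientation" of the camera in the world. Camera axes: x right, y down, z forward; pixel columns grow to the right and rows downward; lengths in m; the calibration is good to about 2 mm. A picture is of the moment at which its call begins. camera_info takes no time and is no camera call.
- ctrl.sign_off(): hands the job in; it is judged then, once.
The state is a dict: "time": time; "qpos": joint angles; "dq": joint speeds; "joint_efforts": joint torques, N m; "eef_pos": TCP position; "tcp_rot": TCP orientation; "contact_force": force on the tool from outside, world axes, zero at the start; "wrist_torque": the same for the moment, N m; "opening": opening from 0.0 (shut) to 1.0 (fully open); "finger_force": force on a finger pad.
Only numpy, scipy, OpenCV 4.12 (cv2) and the standard library are available. Lean on these libraries where they do the work, as an engineer would, in place of code of your own. Each camera call takes 0.05 s, during which the arm holds its last target. There are 200 camera calls.

## Task

Clear the three wooden offcuts (the block, the round plug and the notched L-shaped piece) off the bench drill's table into the steel scrap bin. Then slide the board along the drill table, without lifting it, until the cross drawn on it is exactly under the tip of the drill bit, and leave it lying flat there. Leave the chuck key and everything else where it is.

Things in the scene. Friction and masses are not known exactly. Their poses are not given: they have to be found in the camera images.
- press: Bench drill, bolted down: grey cast table, steel column at one end, grey head with blue hood. Origin: on the bench (z = 0) directly below the bit; x points from the bit to the column. In its frame the table spans x -280 to +170 mm, y -150 to +150 mm, top at z = 35 mm; the column (46 mm thick) stands at x = +120 mm. Total height 435 mm.
- head_front (a point): Lower front edge of the drill's overhanging head. In the drill's frame the head covers x -56 to +170 mm, y -46 to +46 mm, from z = 210 mm (this point: x -40, y 0) up; feed spokes on its -y side reach y = -77 mm at x -20 to +160 mm, z 170 to 350 mm; the chuck (radius 20 mm) hangs at the bit, z 110 to 170 mm.
- bit_tip (a point): Tip of the 6 mm drill bit, pointing straight down, 30 mm above the drill table (12 mm above the board's top when the board lies on the table).
- board: The work: a plain wooden board 240 mm long (its x), 44 mm wide (its y), 18 mm thick, lying on the drill table, one end possibly over the table's front edge. Origin: centre of its underside. A black pen cross is drawn on its top 90 mm from its middle towards +x.
- cross (a point): Centre of the black cross (arms 34 mm) on the top of the board: board x = +90 mm, y = 0, z = 18 mm; 30 mm from the board's end.
- offcut_block: Wooden offcut on the drill table: a block 46 (x) x 30 (y) x 24 mm high. Origin: centre of its underside.
- offcut_plug: Wooden offcut on the drill table: a round plug from a hole saw, 40 mm diameter, 22 mm high, axis upright. Origin: centre of its underside.
- offcut_notched: Wooden offcut on the drill table: an L-shaped piece, 54 (x) x 40 (y) x 22 mm high overall, origin at the underside centre of that outline. It fills y -20 to +2 mm over the whole length, and y +2 to +20 mm only for x +5 to +27 mm.
- bin: Scrap bin: an open steel box on the bench, 180 (x) x 150 (y) x 100 mm high, walls 4 mm, fixed. Origin: centre of its underside.
- chuck_key: Bystander: T-shaped steel chuck key, about 62 x 66 x 18 mm, lying on the drill table beside the head. Origin near its middle, underside.
- bit_tin: Bystander: shallow round dark tin with drill bits, 104 mm diameter, 30 mm high, on the bench. Origin: underside centre.
- glue: Bystander: white glue bottle, 48 mm diameter, 130 mm tall, standing on the bench. Origin: underside centre.
- screwdriver: Bystander: screwdriver lying on the bench along its x axis, about 200 mm long.
- square: Bystander: small steel engineer's square lying flat on the bench, about 126 x 75 x 12 mm.
- spare_board: Bystander: a spare wooden board with no cross, 260 x 60 x 18 mm, on the bench, away from the drill. Origin: underside centre.
- tape_measure: Bystander: grey tape measure standing on the bench, 65 x 38 x 60 mm. Origin: underside centre.

How it is judged:
On the way, in this order (a step that is already met when the one before it is completed fails the run):
1. all three offcuts are in the scrap bin (x of offcut_block in the frame of bin between -0.086 and 0.086 m and y of offcut_block in the frame of bin between -0.071 and 0.071 m and z of offcut_block in the frame of bin between -0.005 and 0.085 m and x of offcut_plug in the frame of bin between -0.086 and 0.086 m and y of offcut_plug in the frame of bin between -0.071 and 0.071 m and z of offcut_plug in the frame of bin between -0.005 and 0.085 m and x of offcut_notched in the frame of bin between -0.086 and 0.086 m and y of offcut_notched in the frame of bin between -0.071 and 0.071 m and z of offcut_notched in the frame of bin between -0.005 and 0.085 m), for 0.2 s.
2. the cross is under the drill bit, the board flat on the drill table (horizontal distance between cross and bit_tip below 0.005 m and angle between board's own z axis and vertical below 0.05 rad and z of board in the frame of press between 0.03 and 0.04 m), for 0.2 s.
At the end, for the whole second after the job is handed in: All three offcuts lie at rest inside the scrap bin (below its rim), and the board lies flat and still on the drill table with the cross within 5 mm, horizontally, of the tip of the bit (all of step 1 and all of step 2 and linear speed of each of offcut_block, offcut_plug, offcut_notched, board below 0.02 m/s); the robot touches nothing.
It fails at once if a bystander (chuck key, tin of bits, glue bottle, screwdriver, square, spare board, tape measure) is moved more than 30 mm (distance of any of chuck_key, bit_tin, glue, screwdriver, square, spare_board, tape_measure from where it was at the start of the episode above 0.03 m).
It fails at once if the board is lifted more than 20 mm off the drill table or tipped more than 15 degrees (z of board in the frame of press above 0.055 m or angle between board's own z axis and vertical above 0.26 rad).
It also fails if it takes over 67 s, if anything falls off the work surface, if the arm or the gripper's body presses on something with over 40 N, if the wrist force passes 120 N, or if a joint passes its speed limit or range.

## Working session

There is one attempt and no reset: what is moved stays moved. The work goes in short steps, Python scripts to look and compute and a shell command to move; the robot and the scene stay as the last step left them, time stands still between calls to the robot, and variables do not carry over. Pictures are saved under pics/ and viewed, at most 10 in all, crops included, and the job is handed in when it is done.

```bash
mkdir -p pics
python3 - <<'E'
from plant import ctrl
import cv2,numpy as np
s=ctrl.get_state();print(s['time'],s['eef_pos'],s['tcp_rot'],s['opening'])
for n in ['scene','top']:
    p,d=ctrl.read_camera(n);cv2.imwrite(f'pics/{n}0.png',p);np.save(f'pics/{n}0.npy',d)
    i=ctrl.camera_info(n);print(n,i)
E
```

```text
0.0 [0.15545284 0.65619306 0.22996839] [ 1.16131963e-01  9.93233124e-01 -1.11769416e-03 -2.83321027e-04] 1.000784097602654
scene {'K': array([[424.35147874,   0.        , 275.89328603],
       [  0.        , 424.35147874, 209.32465014],
       [  0.        ,   0.        ,   1.        ]]), 'origin': array([ 0.95746191, -0.53001305,  1.1940215 ]), 'orientation': array([ 0.86923096,  0.42242268, -0.10998958, -0.23216138])}
top {'K': array([[511.87072195,   0.        , 277.486334  ],
       [  0.        , 511.87072195, 215.55048848],
       [  0.        ,   0.        ,   1.        ]]), 'origin': array([ 0.33894001, -0.15182493,  1.31329184]), 'orientation': array([-0.70011356,  0.71100957, -0.04131585,  0.05098423])}
```

View pics/top0.png

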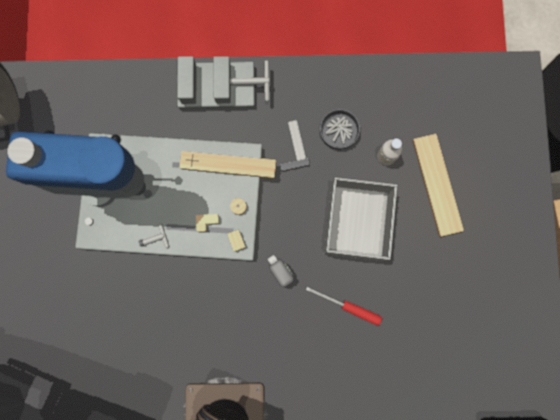

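View pics/scene0.png

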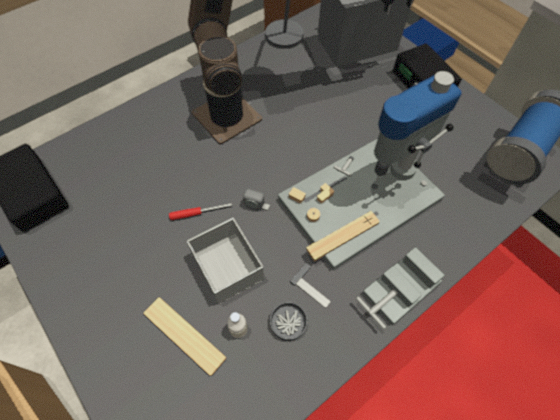

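The top view shows the drill table at about (80–260, 135–260). The board is at (180–275, 155–175) with its cross near (192,160), the L-piece is at (207,221), the plug at (238,206) and the block at (236,241). The bin is at (362,220), and the chuck key at (155,238). In the scene view, the bit hangs near (381,180).

```bash
cat > h.py <<'E'
import numpy as np,cv2
from plant import ctrl
from scipy.spatial.transform import Rotation as R
def cam(n):
    i=ctrl.camera_info(n);return i['K'],np.array(i['origin']),R.from_quat(i['orientation']).as_matrix()
def cloud(n,d):
    K,o,M=cam(n);v,u=np.mgrid[:d.shape[0],:d.shape[1]]
    c=np.stack([(u-K[0,2])/K[0,0]*d,(v-K[1,2])/K[1,1]*d,d],-1)
    return c@M.T+o
def onplane(n,uv,z):
    K,o,M=cam(n);uv=np.atleast_2d(np.array(uv,float))
    r=np.c_[(uv-K[:2,2])/K[0,0],np.ones(len(uv))]@M.T
    return o+r*((z-o[2])/r[:,2])[:,None]
def proj(n,p):
    K,o,M=cam(n);c=(np.atleast_2d(p)-o)@M;return c[:,:2]/c[:,2:]*K[0,0]+K[:2,2]
E
python3 - <<'E'
from h import *
np.set_printoptions(precision=4,suppress=True)
p=cv2.imread('pics/top0.png');d=np.load('pics/top0.npy');P=cloud('top',d)
z=P[...,2]
print('bench z',np.median(z[300:350,200:260]),'table z',np.median(z[200:250,100:130]))
for nm,(u0,u1,v0,v1) in dict(L=(192,222,208,236),plug=(226,250,195,218),block=(224,250,228,256),board=(172,282,145,182)).items():
    m=np.zeros(z.shape,bool);b=z[v0:v1,u0:u1];m[v0:v1,u0:u1]=(b>.046)&(b<.075)
    hsv=cv2.cvtColor(p,cv2.COLOR_BGR2HSV)
    m&=(hsv[...,1]>40)
    q=P[m];r=cv2.minAreaRect((q[:,:2]*1000).astype(np.float32))
    print(nm,m.sum(),q.mean(0),np.median(q[:,2]),r)
# bin & table
m=np.zeros(z.shape,bool);m[170:270,320:405]=1;m&=(z>.09)&(z<.11)
print('bin',cv2.minAreaRect((P[m][:,:2]*1000).astype(np.float32)))
m=np.zeros(z.shape,bool);m[125:270,70:270]=1;m&=(z>.028)&(z<.042)
print('table',cv2.minAreaRect((P[m][:,:2]*1000).astype(np.float32)))
a=cv2.resize(p[130:265,75:285],None,fx=3.7,fy=3.7,interpolation=cv2.INTER_CUBIC);cv2.imwrite('pics/a.png',a)
q=cv2.imread('pics/scene0.png');b=cv2.resize(q[120:270,270:460],None,fx=4,fy=4,interpolation=cv2.INTER_CUBIC);cv2.imwrite('pics/b.png',b)
E
```

```text
bench z 0.0005806154721292867 table z 0.03597296801801708
L 268 [0.4933 0.0438 0.0572] 0.0573472387685644 ((489.9876403808594, 39.38536834716797), (40.23806381225586, 54.3281135559082), 2.6792497634887695)
plug 201 [ 0.5299 -0.0375  0.0572] 0.05744597277592267 ((530.326171875, -37.7741584777832), (39.25584030151367, 37.74366760253906), 26.61203956604004)
block 232 [ 0.4449 -0.0327  0.0591] 0.05900783535120968 ((445.4017639160156, -31.990982055664062), (46.97589111328125, 29.831768035888672), 20.169540405273438)
board 1658 [ 0.6383 -0.0112  0.0532] 0.05325861192698822 ((638.5931396484375, -10.534530639648438), (239.94056701660156, 45.767181396484375), 82.98365020751953)
bin ((490.4281005859375, -337.0201110839844), (150.43589782714844, 180.58401489257812), 82.19258117675781)
table ((563.37744140625, 127.66535949707031), (472.55938720703125, 300.7197265625), 85.21054077148438)
```

View pics/a.png

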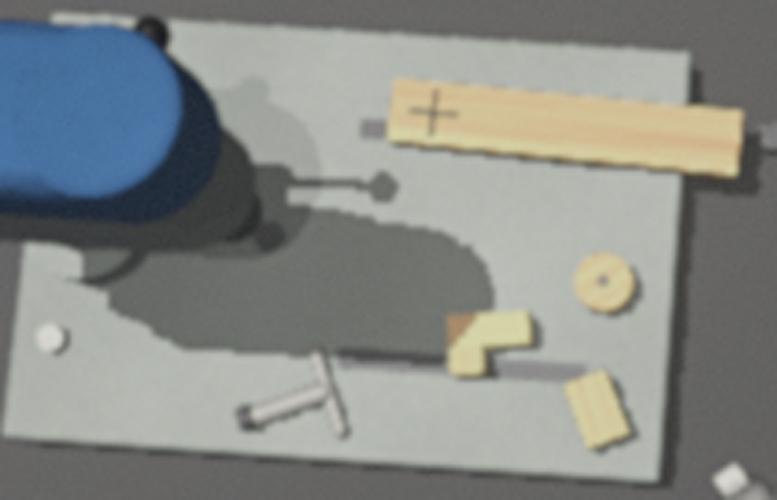

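View pics/b.png

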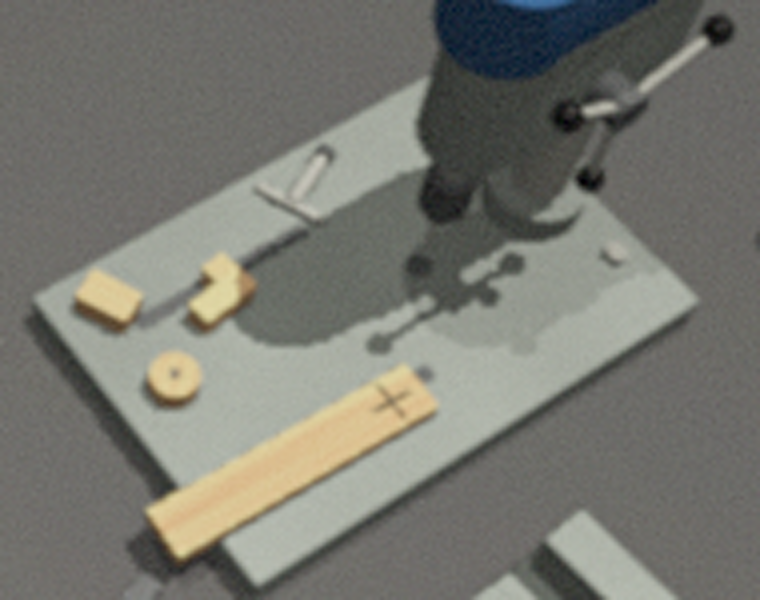

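The top crop shows the three offcuts clearly. The L's long strip runs horizontally with its leg at lower left, the board overhangs the front edge, and the cross is at crop (433,112). In the scene crop, the chuck is at (445,195) under the head, and the thin bit can't be made out. Next I'll fit the press pose from the table edges and check it against the chuck.

```bash
cat >> h.py <<'E'
def row(pos,ydir_deg,show=True):
    """row to reach TCP pos, tool down, closing line at ydir_deg (mod 180) in world"""
    s=ctrl.get_state();C=R.from_quat(s['tcp_rot']);best=None
    for a in (ydir_deg,ydir_deg+180):
        t=np.radians(a);y=np.array([np.cos(t),np.sin(t),0]);z=np.array([0,0,-1.]);T=np.c_[np.cross(y,z),y,z]
        rv=(C.inv()*R.from_matrix(T)).as_rotvec()
        if best is None or np.linalg.norm(rv)<np.linalg.norm(best):best=rv
    tr=C.inv().apply(np.array(pos)-s['eef_pos'])*100
    print(np.round(np.r_[tr,best],3).tolist(),'n>=',np.ceil(max(np.linalg.norm(tr)/5,np.linalg.norm(best)/.15)))
E
cat > press.py <<'E'
from h import *
from scipy.optimize import least_squares
def edges(n,d_img,guess):
    # subpixel edge points along table sides at z=.035, given guess (x,y,th)
    g=cv2.GaussianBlur(cv2.cvtColor(d_img,cv2.COLOR_BGR2GRAY),(3,3),0).astype(np.float32)
    out=[]
    def W(p):
        c,s=np.cos(guess[2]),np.sin(guess[2]);return np.array([guess[0]+c*p[0]-s*p[1],guess[1]+s*p[0]+c*p[1],.035])
    for side,(a,b,nrm) in dict(front=((-280,-140),(-280,140),(-1,0)),yp=((-270,150),(150,150),(0,1)),yn=((-270,-150),(150,-150),(0,-1))).items():
        for t in np.linspace(0,1,60):
            c=np.array(a)*(1-t)+np.array(b)*t
            off=np.arange(-14,14.1,.5);pts=np.array([W((c+np.array(nrm)*o)/1000) for o in off])
            uv=proj(n,pts).astype(np.float32)
            val=cv2.remap(g,uv[:,0:1],uv[:,1:2],cv2.INTER_LINEAR)[:,0]
            gr=np.gradient(val);k=gr.argmin()
            if gr[k]<-2.5 and 3<k<len(off)-4:
                w=np.clip(-gr[k-3:k+4],0,None);out.append((side,*(c+np.array(nrm)*(w@off[k-3:k+4]/w.sum()))/1000))
    return out
def fit(n,img,guess):
    for _ in range(4):
        e=edges(n,img,guess)
        def res(q):
            r=[]
            for s,x,y in e:
                c,si=np.cos(q[2]),np.sin(q[2]);X=c*(x-q[0])+si*(y-q[1]);Y=-si*(x-q[0])+c*(y-q[1])
                r.append(1e3*((X+.28) if s=='front' else (Y-.15) if s=='yp' else (Y+.15)))
            return r
        q=least_squares(res,[0,0,0],loss='soft_l1').x
        c,s=np.cos(guess[2]),np.sin(guess[2])
        guess=[guess[0]+c*q[0]-s*q[1],guess[1]+s*q[0]+c*q[1],guess[2]+q[2]]
        r=np.abs(res(q))
    S=[a[0] for a in e];return np.array(guess),{k:S.count(k) for k in set(S)},np.median(r)
E
python3 - <<'E'
from press import *
np.set_printoptions(precision=4,suppress=True)
T=cv2.imread('pics/top0.png');S=cv2.imread('pics/scene0.png')
co=75+np.array([690,662,3])/3.7-.36,130+np.array([50,482,437])/3.7-.36
w=onplane('top',np.c_[co[0],co[1]],.035);print(w) # (-280,-150),(-280,150),(170,150)
ex=w[2]-w[1];th=np.arctan2(ex[1],ex[0]);c,s=np.cos(th),np.sin(th)
o=(w[0]+w[1])[:2]/2+.28*np.array([c,s])
g=[*o,th];print('guess',g)
for n,i in (('top',T),('scene',S)):print(n,fit(n,i,g))
# chuck from scene depth
d=np.load('pics/scene0.npy');P=cloud('scene',d)
c,s=np.cos(th),np.sin(th);Q=P[...,:2]-o;X=c*Q[...,0]+s*Q[...,1];Y=-s*Q[...,0]+c*Q[...,1];z=P[...,2]
m=(z>.115)&(z<.165)&(abs(X)<.035)&(abs(Y)<.035);print('chuck pts',m.sum())
xy=P[m][:,:2];r=least_squares(lambda q:np.hypot(*(xy-q).T)-.020,xy.mean(0),loss='soft_l1',f_scale=.001);print('chuck',r.x,np.std(r.fun))
# cross in both
for n,i,z0 in (('top',T,.053),('scene',S,.053)):
    pass
d=np.load('pics/top0.npy');P=cloud('top',d);z=P[...,2]
m=np.zeros(z.shape,bool);m[240:300,262:300]=1;m&=z>.02;print('tape',cv2.boundingRect((P[m][:,:2]*1000).astype(np.float32)),P[m][:,2].max())
m=np.zeros(z.shape,bool);m[222:250,136:172]=1;m&=z>.04;print('key',cv2.boundingRect((P[m][:,:2]*1000).astype(np.float32)))
E
```

```text
[[ 0.6952 -0.0962  0.035 ]
 [ 0.3965 -0.0743  0.035 ]
 [ 0.4338  0.3733  0.035 ]]
guess [np.float64(0.5690659807319818), np.float64(0.193776354707691), np.float64(1.4877580481953245)]
top (array([0.5688, 0.1949, 1.487 ]), {'yp': 60, 'front': 50, 'yn': 56}, np.float64(0.9557428131809625))
scene (array([0.5701, 0.1903, 1.4867]), {'yp': 56, 'front': 50, 'yn': 60}, np.float64(0.6036826129880157))
chuck pts 119
chuck [0.5682 0.1899] 0.0014836614027174322
tape (331, -172, 64, 57) 1.313291841244628
key (338, -152, 158, 369)
```

Run:
```python
from h import *
row([.35,.30,.2],110);row([.4454,-.032,.15],110)
```

```text
[-27.148, -30.168, 3.062, -0.002, -0.001, -0.582] n>= 9.0
[-44.093, -60.26, 8.119, -0.002, -0.001, -0.582] n>= 16.0
```

```bash
python3 -m crank '[[-27.1,-30.2,3.1,0,0,-0.58],[-27.1,-30.2,3.1,0,0,-0.58],[-27.1,-30.2,3.1,0,0,-0.58],[-27.1,-30.2,3.1,0,0,-0.58],[-27.1,-30.2,3.1,0,0,-0.58],[-27.1,-30.2,3.1,0,0,-0.58],[-27.1,-30.2,3.1,0,0,-0.58],[-27.1,-30.2,3.1,0,0,-0.58],[-27.1,-30.2,3.1,0,0,-0.58]]' 1 40
python3 - <<'E'
from h import *
row([.4454,-.032,.15],110)
print(ctrl.get_state()['qpos'])
E
```

```text
time: 1.0
eef_pos: [0.351, 0.2966, 0.1994]
tcp_rot: [-0.17, 0.985, -0.001, -0.001]
contact_force: [-0.5, 0.8, -0.5]
opening: 0.999
finger_force: 0.0
[2.106, -34.117, 4.993, -0.001, -0.001, -0.007] n>= 7.0
[ 4.80970332e-01 -1.74341332e-01  2.11829251e+00 -1.38410169e-03
  1.19916152e+00 -1.43098783e+00]
```

```bash
python3 -m crank '[[2.1,-34.1,5,0,0,0],[2.1,-34.1,5,0,0,0],[2.1,-34.1,5,0,0,0],[2.1,-34.1,5,0,0,0],[2.1,-34.1,5,0,0,0],[2.1,-34.1,5,0,0,0],[2.1,-34.1,5,0,0,0],[2.1,-34.1,5,0,0,0],[2.1,-34.1,5,0,0,0]]'
python3 - <<'E'
from h import *
row([.4454,-.032,.037],110)
E
```

```text
time: 1.9
eef_pos: [0.4458, -0.0277, 0.1498]
tcp_rot: [-0.172, 0.985, 0.001, -0.001]
contact_force: [0.5, 0.4, 0.4]
opening: 1.0
finger_force: 0.0
[0.172, -0.41, 11.281, 0.001, -0.001, -0.004] n>= 3.0
```

```bash
python3 -m crank '[[0.1,-0.4,4,0,0,0],[0.1,-0.4,8,0,0,0],[0.1,-0.4,10,0,0,0],[0.1,-0.4,11.3,0,0,0],[0.1,-0.4,11.3,0,0,0],[0.1,-0.4,11.3,0,0,0]]' && python3 -m crank '[[0,0,0,0,0,0],[0,0,0,0,0,0],[0,0,0,0,0,0],[0,0,0,0,0,0],[0,0,0,0,0,0],[0,0,0,0,0,0],[0,0,0,0,0,0]]' 0 40
```

```text
time: 2.5
eef_pos: [0.4471, -0.0309, 0.0382]
tcp_rot: [-0.173, 0.985, -0.0, 0.001]
contact_force: [-0.0, -0.3, 0.4]
opening: 1.003
finger_force: 0.0
time: 3.2
eef_pos: [0.4472, -0.0318, 0.0381]
tcp_rot: [-0.173, 0.985, -0.0, 0.001]
contact_force: [0.3, 0.2, 4.3]
opening: 0.342
finger_force: 41.5
```

```bash
python3 -m crank '[[0,0,-5,0,0,0],[0,0,-10,0,0,0],[0,0,-14,0,0,0],[0,0,-14,0,0,0],[0,0,-14,0,0,0]]';python3 - <<'E'
from h import *
row([.53,-.342,.18],82);row([.53,-.342,.075],82)
E
```

```text
time: 3.7
eef_pos: [0.4465, -0.0315, 0.1777]
tcp_rot: [-0.173, 0.985, -0.0, 0.001]
contact_force: [-0.1, -0.3, -1.2]
opening: 0.344
finger_force: 40.9
[2.715, -32.036, -0.208, -0.001, 0.001, 0.487] n>= 7.0
[2.726, -32.028, 10.292, -0.001, 0.001, 0.487] n>= 7.0
```

```bash
python3 -m crank '[[2.7,-32,-0.2,0,0,0.49],[2.7,-32,-0.2,0,0,0.49],[2.7,-32,-0.2,0,0,0.49],[2.7,-32,-0.2,0,0,0.49],[2.7,-32,-0.2,0,0,0.49],[2.7,-32,-0.2,0,0,0.49],[2.7,-32,-0.2,0,0,0.49],[2.7,-32,4,0,0,0.49],[2.7,-32,8,0,0,0.49],[2.7,-32,10.3,0,0,0.49]]' && python3 -m crank '[[0,0,0,0,0,0],[0,0,0,0,0,0],[0,0,0,0,0,0],[0,0,0,0,0,0],[0,0,0,0,0,0],[0,0,0,0,0,0]]' 0.75; python3 -m crank '[[0,0,-5,0,0,0],[0,0,-9,0,0,0],[0,0,-9,0,0,0],[0,0,-9,0,0,0]]';python3 - <<'E'
from h import *
row([.530,-.0378,.16],85);row([.530,-.0378,.037],85)
E
```

```text
time: 4.7
eef_pos: [0.5262, -0.3389, 0.0667]
tcp_rot: [0.072, 0.997, 0.004, -0.005]
contact_force: [-0.1, -0.8, -0.7]
opening: 0.34
finger_force: 40.8
time: 5.3
eef_pos: [0.5304, -0.3419, 0.0755]
tcp_rot: [0.071, 0.997, -0.001, 0.001]
contact_force: [0.1, 0.2, 0.1]
opening: 0.747
finger_force: 0.0
time: 5.7
eef_pos: [0.5307, -0.3422, 0.1665]
tcp_rot: [0.071, 0.997, -0.001, 0.002]
contact_force: [-0.3, 1.0, -0.8]
opening: 0.752
finger_force: 0.0
[4.395, 30.122, 0.569, -0.002, 0.003, -0.055] n>= 7.0
[4.435, 30.15, 12.869, -0.002, 0.003, -0.055] n>= 7.0
```

```bash
python3 -m crank '[[4.4,30.1,0.6,0,0,-0.06],[4.4,30.1,0.6,0,0,-0.06],[4.4,30.1,0.6,0,0,-0.06],[4.4,30.1,0.6,0,0,-0.06],[4.4,30.1,0.6,0,0,-0.06],[4.4,30.1,0.6,0,0,-0.06],[4.4,30.1,0.6,0,0,-0.06],[4.4,30.1,0.6,0,0,-0.06],[4.4,30.1,0.6,0,0,-0.06]]' 0.8
python3 - <<'E'
from h import *
row([.530,-.0378,.037],85)
E
```

```text
time: 6.6
eef_pos: [0.5288, -0.0381, 0.1574]
tcp_rot: [0.042, 0.999, -0.0, -0.001]
contact_force: [-0.3, -0.2, 0.5]
opening: 0.798
finger_force: 0.0
[-0.134, 0.046, 12.042, -0.0, -0.002, 0.004] n>= 3.0
```

```bash
python3 -m crank '[[-0.1,0,5,0,0,0],[-0.1,0,9,0,0,0],[-0.1,0,11,0,0,0],[-0.1,0,12,0,0,0],[-0.1,0,12,0,0,0],[-0.1,0,12,0,0,0]]' && python3 -m crank '[[0,0,0,0,0,0],[0,0,0,0,0,0],[0,0,0,0,0,0],[0,0,0,0,0,0],[0,0,0,0,0,0],[0,0,0,0,0,0]]' 0 40 && python3 -m crank '[[0,0,-5,0,0,0],[0,0,-10,0,0,0],[0,0,-14,0,0,0],[0,0,-14,0,0,0],[0,0,-14,0,0,0]]';python3 - <<'E'
from h import *
row([.45,-.332,.18],82);row([.45,-.332,.075],82)
E
```

```text
time: 7.2
eef_pos: [0.5312, -0.0386, 0.0394]
tcp_rot: [0.042, 0.999, -0.0, 0.001]
contact_force: [0.4, 0.2, -1.2]
opening: 0.793
finger_force: 0.0
time: 7.8
eef_pos: [0.5317, -0.0378, 0.0402]
tcp_rot: [0.041, 0.999, -0.0, 0.002]
contact_force: [-0.3, -0.2, 6.1]
opening: 0.454
finger_force: 40.7
time: 8.3
eef_pos: [0.5306, -0.0374, 0.1794]
tcp_rot: [0.041, 0.999, -0.0, 0.001]
contact_force: [-1.7, 0.3, -1.2]
opening: 0.453
finger_force: 40.4
[5.6, -30.023, -0.061, -0.0, 0.002, 0.057] n>= 7.0
[5.626, -30.019, 10.439, -0.0, 0.002, 0.057] n>= 7.0
```

```bash
python3 -m crank '[[5.6,-30,0,0,0,0.06],[5.6,-30,0,0,0,0.06],[5.6,-30,0,0,0,0.06],[5.6,-30,0,0,0,0.06],[5.6,-30,0,0,0,0.06],[5.6,-30,0,0,0,0.06],[5.6,-30,0,0,0,0.06],[5.6,-30,4,0,0,0.06],[5.6,-30,8,0,0,0.06],[5.6,-30,10.3,0,0,0.06]]' && python3 -m crank '[[0,0,0,0,0,0],[0,0,0,0,0,0],[0,0,0,0,0,0],[0,0,0,0,0,0],[0,0,0,0,0,0],[0,0,0,0,0,0]]' 0.75; python3 -m crank '[[0,0,-5,0,0,0],[0,0,-9,0,0,0],[0,0,-9,0,0,0],[0,0,-9,0,0,0]]';python3 - <<'E'
from h import *
row([.499,.0395,.16],92.7)
E
```

```text
time: 9.3
eef_pos: [0.4468, -0.3285, 0.0695]
tcp_rot: [0.071, 0.997, 0.003, -0.003]
contact_force: [0.1, 0.1, -0.3]
opening: 0.444
finger_force: 40.5
time: 9.9
eef_pos: [0.45, -0.3322, 0.0763]
tcp_rot: [0.071, 0.997, -0.001, 0.001]
contact_force: [-0.6, -0.3, -1.1]
opening: 0.753
finger_force: 0.0
time: 10.3
eef_pos: [0.4502, -0.3325, 0.1672]
tcp_rot: [0.071, 0.997, -0.001, 0.001]
contact_force: [0.3, 0.7, -0.1]
opening: 0.747
finger_force: 0.0
[0.464, 37.513, 0.63, -0.003, 0.003, -0.19] n>= 8.0
```

```bash
python3 -m crank '[[0.5,37.5,0.6,0,0,-0.19],[0.5,37.5,0.6,0,0,-0.19],[0.5,37.5,0.6,0,0,-0.19],[0.5,37.5,0.6,0,0,-0.19],[0.5,37.5,0.6,0,0,-0.19],[0.5,37.5,0.6,0,0,-0.19],[0.5,37.5,0.6,0,0,-0.19],[0.5,37.5,0.6,0,0,-0.19],[0.5,37.5,0.6,0,0,-0.19],[0.5,37.5,0.6,0,0,-0.19]]' 1
python3 - <<'E'
from h import *
row([.499,.0395,.037],92.7)
p,d=ctrl.read_camera('top');P=cloud('top',d);z=P[...,2];hsv=cv2.cvtColor(p,cv2.COLOR_BGR2HSV)
b=p[160:270,300:420]
cv2.imwrite('pics/c.png',cv2.resize(p[120:280,80:420],None,fx=2.3,fy=2.3,interpolation=cv2.INTER_CUBIC))
E
```

```text
time: 11.3
eef_pos: [0.497, 0.0403, 0.1578]
tcp_rot: [-0.024, 1.0, -0.0, -0.001]
contact_force: [-0.2, -0.7, 0.2]
opening: 1.0
finger_force: 0.0
[-0.234, -0.093, 12.08, -0.0, -0.003, 0.002] n>= 3.0
```

View pics/c.png

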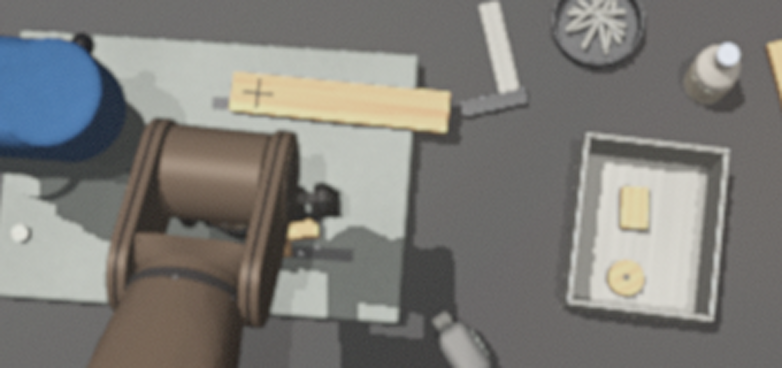

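The block (crop 635,207) and plug (626,277) are in the bin. The wrist's wide part reaches left to crop x≈112, near the head, so I'll check its height and clearance while I grasp the L-piece.

```bash
python3 -m crank '[[-0.2,-0.1,5,0,0,0],[-0.2,-0.1,9,0,0,0],[-0.2,-0.1,11,0,0,0],[-0.2,-0.1,11.9,0,0,0],[-0.2,-0.1,11.9,0,0,0],[-0.2,-0.1,11.9,0,0,0]]' && python3 -m crank '[[0,0,0,0,0,0],[0,0,0,0,0,0],[0,0,0,0,0,0],[0,0,0,0,0,0],[0,0,0,0,0,0],[0,0,0,0,0,0]]' 0 40
python3 - <<'E'
from h import *
p,d=ctrl.read_camera('top');P=cloud('top',d);z=P[...,2]
for z0 in np.arange(.1,.6,.05):
    m=(z>z0)&(z<z0+.05)&(P[...,0]>.45)&(P[...,0]<.75);m[:, :105]=0;m[:,250:]=0
    q=P[m&(P[...,1]<.14)];h=P[m&(P[...,1]>.11)]
    if len(q):print(round(z0,2),len(q),'y',q[:,1].min().round(3),q[:,1].max().round(3),'x',q[:,0].max().round(3))
E
python3 -m crank '[[0,0,-5,0,0,0],[0,0,-10,0,0,0],[0,0,-14,0,0,0],[0,0,-14,0,0,0],[0,0,-14,0,0,0]]'
python3 - <<'E'
from h import *
row([.49,-.337,.18],82);row([.49,-.337,.075],82)
E
```

```text
time: 11.95
eef_pos: [0.5011, 0.0384, 0.0414]
tcp_rot: [-0.023, 1.0, -0.0, 0.001]
contact_force: [-0.6, 0.1, 0.1]
opening: 1.001
finger_force: 0.0
time: 12.55
eef_pos: [0.5014, 0.0391, 0.0419]
tcp_rot: [-0.024, 1.0, -0.0, 0.001]
contact_force: [-0.5, -0.0, 6.0]
opening: 0.617
finger_force: 43.3
0.1 87 y -0.025 0.009 x 0.517
0.15 41 y -0.026 -0.001 x 0.513
0.25 88 y -0.019 0.087 x 0.544
0.3 1862 y -0.019 0.14 x 0.58
0.35 691 y -0.012 0.14 x 0.581
0.4 15 y 0.138 0.14 x 0.577
time: 13.1
eef_pos: [0.5004, 0.0393, 0.1812]
tcp_rot: [-0.024, 1.0, -0.0, 0.001]
contact_force: [-0.4, 0.1, -1.1]
opening: 0.621
finger_force: 42.7
[2.821, -37.535, 0.133, -0.0, 0.002, 0.187] n>= 8.0
[2.844, -37.531, 10.633, -0.0, 0.002, 0.187] n>= 8.0
```

```bash
python3 -m crank '[[2.8,-37.5,0,0,0,0.19],[2.8,-37.5,0,0,0,0.19],[2.8,-37.5,0,0,0,0.19],[2.8,-37.5,0,0,0,0.19],[2.8,-37.5,0,0,0,0.19],[2.8,-37.5,0,0,0,0.19],[2.8,-37.5,0,0,0,0.19],[2.8,-37.5,0,0,0,0.19],[2.8,-37.5,5,0,0,0.19],[2.8,-37.5,10,0,0,0.19]]' && python3 -m crank '[[0,0,2,0,0,0],[0,0,2,0,0,0],[0,0,2,0,0,0]]' && python3 -m crank '[[0,0,0,0,0,0],[0,0,0,0,0,0],[0,0,0,0,0,0],[0,0,0,0,0,0],[0,0,0,0,0,0],[0,0,0,0,0,0]]' 0.88; python3 -m crank '[[0,0,-5,0,0,0],[0,0,-10,0,0,0],[0,0,-10,0,0,0],[0,0,-10,0,0,0]]'
python3 - <<'E'
from h import *
from press import fit
np.set_printoptions(precision=4,suppress=True)
for n in ('top','scene'):
    p,d=ctrl.read_camera(n);P=cloud(n,d);z=P[...,2];hsv=cv2.cvtColor(p,cv2.COLOR_BGR2HSV);cv2.imwrite(f'pics/{n}1.png',p);np.save(f'pics/{n}1.npy',d)
    f=fit(n,p,[.569,.192,1.487])[0];print(n,'press',f)
    m=(hsv[...,1]>45)&(z>.045)&(z<.062)&(abs(P[...,0]-.638)<.08)&(abs(P[...,1]+.01)<.16)
    m=cv2.morphologyEx(m.astype(np.uint8),cv2.MORPH_OPEN,np.ones((3,3)))
    k,l,st,_=cv2.connectedComponentsWithStats(m);j=1+st[1:,4].argmax()
    v,u=np.nonzero(l==j);w=onplane(n,np.c_[u,v],.053)
    r=cv2.minAreaRect((w[:,:2]*1000).astype(np.float32));print(' board',r)
    # cross: dark pixels inside board eroded
    hull=cv2.convexHull(np.c_[u,v].astype(np.int32));M=np.zeros(z.shape,np.uint8);cv2.fillConvexPoly(M,hull,255);M=cv2.erode(M,np.ones((3,3)))
    g=cv2.cvtColor(p,cv2.COLOR_BGR2GRAY);bg=cv2.medianBlur(g,21);dk=np.clip(bg.astype(float)-g-25,0,None)*(M>0)
    vv,uu=np.nonzero(dk);cu=np.median(np.c_[uu,vv],0);near=np.hypot(*(np.c_[uu,vv]-cu).T)<14
    c=np.average(np.c_[uu,vv][near],axis=0,weights=dk[vv,uu][near]);print(' cross px',c,near.sum(),'w',onplane(n,c,.053)[0])
E
```

```text
time: 14.1
eef_pos: [0.4893, -0.3379, 0.0783]
tcp_rot: [0.072, 0.997, -0.0, 0.0]
contact_force: [0.4, -0.5, -1.6]
opening: 0.618
finger_force: 42.7
time: 14.4
eef_pos: [0.489, -0.3359, 0.0588]
tcp_rot: [0.071, 0.997, 0.001, -0.001]
contact_force: [-0.4, 0.5, 0.3]
opening: 0.618
finger_force: 42.7
time: 15.0
eef_pos: [0.4898, -0.3367, 0.0606]
tcp_rot: [0.071, 0.997, -0.0, 0.0]
contact_force: [-0.7, 0.5, -0.2]
opening: 0.881
finger_force: 0.0
time: 15.4
eef_pos: [0.4906, -0.3375, 0.1625]
tcp_rot: [0.071, 0.997, -0.001, 0.002]
contact_force: [-0.1, -0.2, 0.3]
opening: 0.876
finger_force: 0.0
top press [0.5688 0.195  1.4866]
 board ((638.13330078125, -10.859664916992188), (239.47384643554688, 45.351070404052734), 83.2679443359375)
 cross px [191.8558 159.9969] 29 w [0.6497 0.0785 0.053 ]
scene press [0.5701 0.19   1.4871]
 board ((640.54541015625, -17.241127014160156), (241.66371154785156, 46.62352752685547), 83.23078918457031)
 cross px [366.5442 220.2605] 16 w [0.6494 0.0727 0.053 ]
```

Run:
```python
from h import *
np.set_printoptions(precision=3,suppress=True)
s=ctrl.get_state();q=s['qpos'];t=s['eef_pos'];print(q,t)
for n in ('top','scene'):
    P=cloud(n,np.load(f'pics/{n}1.npy'));m=(P[...,2]>.2)&(P[...,2]<.9)&(np.hypot(P[...,0]-t[0],P[...,1]-t[1])<.45)&(P[...,1]<.05)
    Q=P[m]-t;a=q[0]
    f=Q@[np.cos(a),np.sin(a),0];l=Q@[-np.sin(a),np.cos(a),0]
    for z0 in np.arange(.05,.5,.05):
        k=(Q[:,2]>z0)&(Q[:,2]<z0+.05)&(f>-.25)
        if k.sum()>5:print(n,'dz',z0.round(2),k.sum(),'lat',np.percentile(l[k],[0,2,98,100]),'fwd',np.percentile(f[k],[0,2,98,100]))
```

```text
[-0.773  0.179  1.842  0.     1.122 -2.201] [ 0.489 -0.336  0.159]
top dz 0.1 9 lat [-0.03  -0.02   0.038  0.038] fwd [-0.021 -0.021 -0.015 -0.015]
top dz 0.15 51 lat [-0.031 -0.029  0.034  0.035] fwd [-0.032 -0.032 -0.02  -0.017]
top dz 0.2 93 lat [-0.039 -0.039  0.042  0.042] fwd [-0.041 -0.04   0.012  0.02 ]
top dz 0.25 2399 lat [-0.056 -0.051  0.056  0.059] fwd [-0.118 -0.038  0.032  0.037]
top dz 0.3 2582 lat [-0.054 -0.052  0.055  0.057] fwd [-0.154 -0.121 -0.014 -0.004]
top dz 0.35 3250 lat [-0.05  -0.044  0.049  0.054] fwd [-0.232 -0.203 -0.109 -0.101]
top dz 0.4 2482 lat [-0.051 -0.046  0.05   0.054] fwd [-0.25  -0.249 -0.198 -0.193]
scene dz 0.05 337 lat [-0.065 -0.053  0.059  0.061] fwd [-0.038 -0.034  0.05   0.052]
scene dz 0.1 353 lat [-0.064 -0.058  0.056  0.06 ] fwd [-0.048 -0.041  0.049  0.052]
scene dz 0.15 357 lat [-0.035 -0.031  0.035  0.036] fwd [-0.002  0.007  0.039  0.04 ]
scene dz 0.2 333 lat [-0.054 -0.049  0.056  0.056] fwd [-0.072 -0.065  0.041  0.042]
scene dz 0.25 2197 lat [-0.059 -0.054  0.056  0.057] fwd [-0.13  -0.086  0.04   0.042]
scene dz 0.3 2012 lat [-0.057 -0.054  0.053  0.054] fwd [-0.233 -0.169 -0.019 -0.009]
scene dz 0.35 2225 lat [-0.053 -0.046  0.05   0.051] fwd [-0.249 -0.224 -0.112 -0.101]
scene dz 0.4 1246 lat [-0.054 -0.048  0.048  0.051] fwd [-0.25  -0.249 -0.199 -0.189]
```

View pics/top1.png

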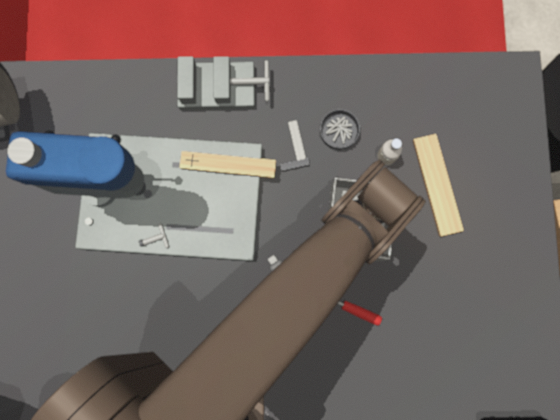

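The view shows an empty table apart from the board at (228,165) and the chuck key. The wrist is about 60 mm wide on each side and symmetric, so gripping at board x = -70 mm keeps it clear of the head.

Run:
```python
from h import *
row([.631,-.0835,.165],-6.75)
```

```text
[-10.458, 27.015, -0.591, -0.0, -0.003, 1.546] n>= 11.0
```

```bash
python3 -m crank '[[-10.5,27,-0.6,0,0,1.55],[-10.5,27,-0.6,0,0,1.55],[-10.5,27,-0.6,0,0,1.55],[-10.5,27,-0.6,0,0,1.55],[-10.5,27,-0.6,0,0,1.55],[-10.5,27,-0.6,0,0,1.55],[-10.5,27,-0.6,0,0,1.55],[-10.5,27,-0.6,0,0,1.55],[-10.5,27,-0.6,0,0,1.55],[-10.5,27,-0.6,0,0,1.55]]' 0.85
python3 - <<'E'
from h import *
row([.631,-.0835,.165],-6.75)
E
```

```text
time: 16.5
eef_pos: [0.6308, -0.0836, 0.1632]
tcp_rot: [0.716, 0.698, -0.001, -0.002]
contact_force: [0.1, -0.1, -0.5]
opening: 0.852
finger_force: 0.0
[0.013, 0.023, -0.178, -0.005, -0.001, 0.091] n>= 1.0
```

```bash
python3 -m crank '[[0,0,4,0,0,0.05],[0,0,8,0,0,0.05],[0,0,8,0,0,0.05],[0,0,8,0,0,0.05]]'
python3 - <<'E'
from h import *
row([.631,-.0835,.039],-6.75)
E
```

```text
time: 16.9
eef_pos: [0.6306, -0.0839, 0.0841]
tcp_rot: [0.732, 0.682, -0.001, -0.002]
contact_force: [0.6, 1.0, 1.1]
opening: 0.85
finger_force: 0.0
[0.043, 0.064, 4.505, -0.005, -0.001, 0.047] n>= 1.0
```

```bash
python3 -m crank '[[0,0,2,0,0,0.047],[0,0,3.5,0,0,0.047],[0,0,4.4,0,0,0.047],[0,0,4.4,0,0,0.047],[0,0,4.4,0,0,0.047]]' && python3 -m crank '[[0,0,0,0,0,0],[0,0,0,0,0,0],[0,0,0,0,0,0],[0,0,0,0,0,0],[0,0,0,0,0,0],[0,0,0,0,0,0]]' 0 30
cat > look.py <<'E'
from h import *
from press import fit
def look(tag):
    for n in ('top','scene'):
        p,d=ctrl.read_camera(n);P=cloud(n,d);z=P[...,2];hsv=cv2.cvtColor(p,cv2.COLOR_BGR2HSV);cv2.imwrite(f'pics/{n}_{tag}.png',p)
        np.save(f'pics/{n}_{tag}.npy',d)
        print(n,'press',fit(n,p,[.569,.192,1.487])[0].round(4))
        m=(hsv[...,1]>45)&(z>.043)&(z<.064)&(P[...,0]>.45)&(P[...,0]<.72)&(P[...,1]>-.16)&(P[...,1]<.26)
        v,u=np.nonzero(cv2.morphologyEx(m.astype(np.uint8),cv2.MORPH_OPEN,np.ones((3,3))));w=onplane(n,np.c_[u,v],.053)
        print('  board',np.round(cv2.minAreaRect((w[:,:2]*1000).astype(np.float32))[0],1),cv2.minAreaRect((w[:,:2]*1000).astype(np.float32))[1:],'zmed',np.median(z[v,u]).round(4))
        M=np.zeros(z.shape,np.uint8);cv2.fillConvexPoly(M,cv2.convexHull(np.c_[u,v].astype(np.int32)),255);M=cv2.erode(M,np.ones((3,3)))
        g=cv2.cvtColor(p,cv2.COLOR_BGR2GRAY);dk=np.clip(cv2.medianBlur(g,21).astype(float)-g-25,0,None)*(M>0)
        dk[(P[...,2]>.07)|(P[...,2]<.03)]=0
        vv,uu=np.nonzero(dk);wp=onplane(n,np.c_[uu,vv],.053)
        # keep the dark pixels near the board's +x end
        k=wp[:,1]>w[:,1].max()-.052
        if k.sum():
            c=np.average(wp[k],axis=0,weights=dk[vv,uu][k]);print('  cross',c.round(4),k.sum())
E
python3 -c "
from look import *
look('g');s=ctrl.get_state();print(s['eef_pos'],R.from_quat(s['tcp_rot']).as_matrix().round(3).tolist())"
```

```text
time: 17.4
eef_pos: [0.6325, -0.0845, 0.0429]
tcp_rot: [0.747, 0.664, 0.0, 0.0]
contact_force: [-0.2, 0.5, 0.9]
opening: 0.848
finger_force: 0.0
time: 18.0
eef_pos: [0.6329, -0.0847, 0.0435]
tcp_rot: [0.748, 0.664, 0.0, 0.001]
contact_force: [-0.7, 0.4, 4.9]
opening: 0.502
finger_force: 31.9
top press [0.5686 0.1943 1.4813]
  board [639.  -10.9] ((239.81951904296875, 45.07199478149414), 83.76921081542969) zmed 0.0531
  cross [0.6495 0.0787 0.053 ] 29
scene press [0.5697 0.1915 1.49  ]
  board [640.4 -17.6] ((242.2279052734375, 50.059173583984375), 83.39630889892578) zmed 0.0522
  cross [0.6494 0.0727 0.053 ] 16
[ 0.63289212 -0.08464126  0.0435092 ] [[0.118, 0.993, 0.002], [0.993, -0.118, -0.001], [-0.0, 0.002, -1.0]]
```

```bash
python3 -m crank '[[1.5,-1.3,0,0,0,0],[3,-2.6,0,0,0,0],[4.5,-3.9,0,0,0,0],[6,-5.2,0,0,0,0],[7.5,-6.5,0,0,0,0],[9,-7.8,0,0,0,0],[10,-8.7,0,0,0,0],[10.7,-9.3,0,0,0,0],[10.7,-9.3,0,0,0,0],[10.7,-9.3,0,0,0,0]]'; python3 -c "
from look import *
look('h')
cv2.imwrite('pics/h2.png',cv2.resize(cv2.imread('pics/scene_h.png')[120:270,270:460],None,fx=4,fy=4,interpolation=cv2.INTER_CUBIC))
"
```

```text
time: 19.1
eef_pos: [0.5522, 0.0343, 0.0435]
tcp_rot: [0.747, 0.664, 0.001, -0.0]
contact_force: [-2.0, 1.9, 9.7]
opening: 0.502
finger_force: 32.2
top press [0.5685 0.1952 1.4864]
  board [558.7 107.4] ((240.54783630371094, 45.21955871582031), 83.81675720214844) zmed 0.0534
  cross [0.5634 0.1992 0.053 ] 8
scene press [0.5698 0.1902 1.4869]
  board [560.6 101.1] ((243.42764282226562, 50.0128059387207), 82.64078521728516) zmed 0.0521
  cross [0.5688 0.1939 0.053 ] 13
```

View pics/h2.png

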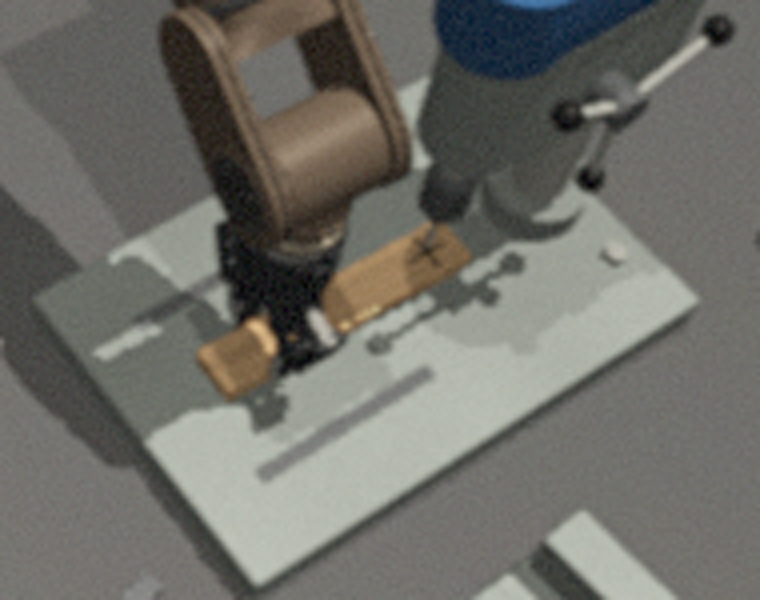

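The gripped board lies under the bit, with the cross at crop (430,249) and the bit ending just above it near (432,238). I'll check at higher zoom against the projected tip.

Run:
```python
from h import *
a=np.mean([ctrl.read_camera('scene')[0].astype(float) for _ in range(8)],0).astype(np.uint8)
cv2.imwrite('pics/avg.png',a)
x0,y0=355,160;f=16
cv2.imwrite('pics/z.png',cv2.resize(a[y0:y0+36,x0:x0+46],None,fx=f,fy=f,interpolation=cv2.INTER_CUBIC))
for nm,p in dict(tip=(.5699,.1903,.065),bit_top=(.5699,.1903,.11),under=(.5699,.1903,.053),cross=(.5694,.1914,.053)).items():
    print(nm,((proj('scene',np.array(p))[0]-[x0,y0]+.5)*f-.5).round(0))
```

```text
tip [348. 346.]
bit_top [397. 217.]
under [336. 379.]
cross [338. 375.]
```

View pics/z.png

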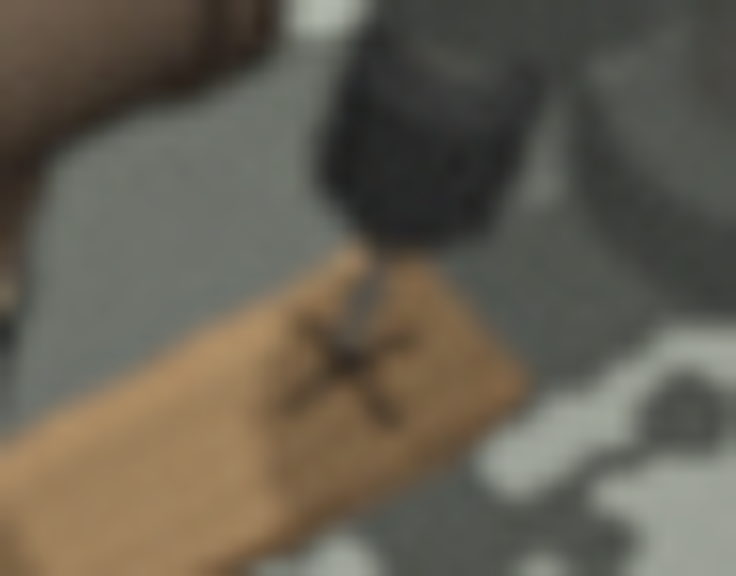

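Run:
```python
from h import *
g=lambda u,v:onplane('scene',[(u+.5)/16-.5+355,(v+.5)/16-.5+160],.053)[0]
d=g(348,373)-g(336,379);print(d*1000)
```

```text
[0.461481   2.92646973 0.        ]
```

```bash
python3 -m crank '[[-0.1,0,0,0,0,0],[-0.2,0,0,0,0,0],[-0.2,0,0,0,0,0],[-0.2,0,0,0,0,0]]' && python3 -m crank '[[0,0,0,0,0,0],[0,0,0,0,0,0],[0,0,0,0,0,0],[0,0,0,0,0,0],[0,0,0,0,0,0]]' 0.75 && python3 -m crank '[[0,0,-3,0,0,0],[0,0,-7,0,0,0],[0,0,-7,0,0,0]]'
python3 - <<'E'
from look import *
look('i')
a=np.mean([ctrl.read_camera('scene')[0].astype(float) for _ in range(8)],0).astype(np.uint8)
x0,y0=355,160;f=16
cv2.imwrite('pics/z2.png',cv2.resize(a[y0:y0+36,x0:x0+46],None,fx=f,fy=f,interpolation=cv2.INTER_CUBIC))
E
```

```text
time: 20.0
eef_pos: [0.5524, 0.0328, 0.0434]
tcp_rot: [0.748, 0.664, 0.001, -0.001]
contact_force: [-1.0, 4.5, 7.9]
opening: 0.504
finger_force: 32.1
time: 20.5
eef_pos: [0.5517, 0.0308, 0.0419]
tcp_rot: [0.748, 0.664, -0.0, -0.0]
contact_force: [0.7, -0.7, -0.7]
opening: 0.75
finger_force: 0.0
time: 20.8
eef_pos: [0.5563, 0.0303, 0.1184]
tcp_rot: [0.748, 0.664, 0.004, 0.004]
contact_force: [1.3, -1.4, 0.7]
opening: 0.748
finger_force: 0.0
top press [0.5684 0.195  1.4871]
  board [549.2 106.5] ((238.760009765625, 43.01012420654297), 89.0186996459961) zmed 0.0532
scene press [0.5695 0.1902 1.4875]
  board [561.8  99.2] ((241.58041381835938, 48.17485809326172), 83.60140991210938) zmed 0.052
  cross [0.5688 0.1908 0.053 ] 15
```

View pics/z2.png

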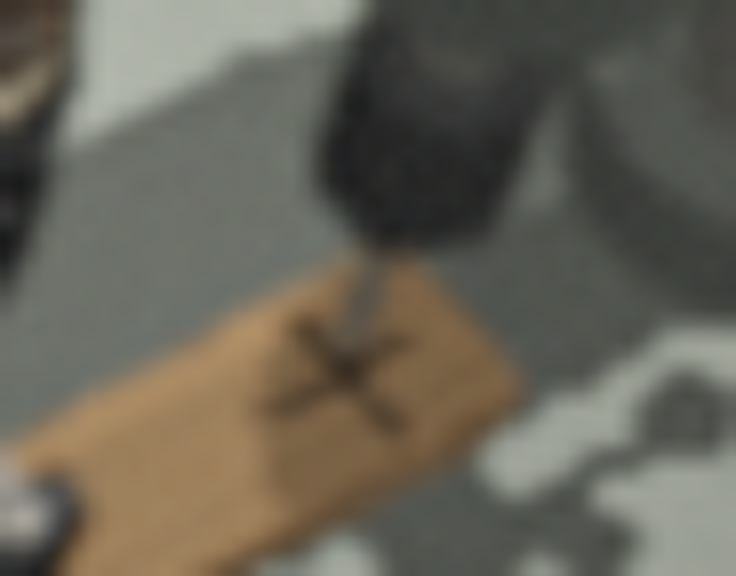

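The cross centre is now at about (344,375), against a projected under-bit point of (336,379), so it's roughly 1–2 mm off. I'll retreat the arm and do a last numeric check.

```bash
python3 -m crank '[[-4,0,-4,0,0,0],[-8,0,-7,0,0,0],[-12,0,-9,0,0,0],[-16,0,-10,0,0,0],[-20,0,-10,0,0,0],[-24,0,-10,0,0,0],[-28,0,-10,0,0,0],[-28,0,-10,0,0,0],[-28,0,-10,0,0,0]]'
python3 - <<'E'
from look import *
look('j')
for tag in ('j',):
    P=cloud('scene',np.load('pics/scene_j.npy'));p=cv2.imread('pics/scene_j.png');hsv=cv2.cvtColor(p,cv2.COLOR_BGR2HSV)
    m=((hsv[...,1]>60)&(abs(P[...,0]-.49)<.08)&(abs(P[...,1]+.337)<.07)&(P[...,2]<.1)).astype(np.uint8)
    print([(st[4],P[l==j].mean(0).round(3)) for k,l,s,_ in [cv2.connectedComponentsWithStats(m)] for j,st in enumerate(s) if j and st[4]>8])
print(ctrl.get_state()['time'],ctrl.get_state()['eef_pos'])
E
```

```text
time: 22.2
eef_pos: [0.5188, -0.2478, 0.2118]
tcp_rot: [0.748, 0.663, 0.0, -0.001]
contact_force: [-0.1, 0.6, 0.2]
opening: 0.754
finger_force: 0.0
top press [0.569  0.1951 1.4847]
  board [558.3 105.4] ((239.35867309570312, 45.182857513427734), 83.56658172607422) zmed 0.0535
  cross [0.5667 0.1929 0.053 ] 20
scene press [0.57   0.1902 1.487 ]
  board [561.3  98.4] ((243.01002502441406, 47.867855072021484), 83.86705780029297) zmed 0.0522
  cross [0.5684 0.1918 0.053 ] 17
[(np.int32(533), array([ 0.487, -0.334,  0.033]))]
22.3 [ 0.5191336  -0.24630168  0.21188267]
```

View pics/scene_j.png

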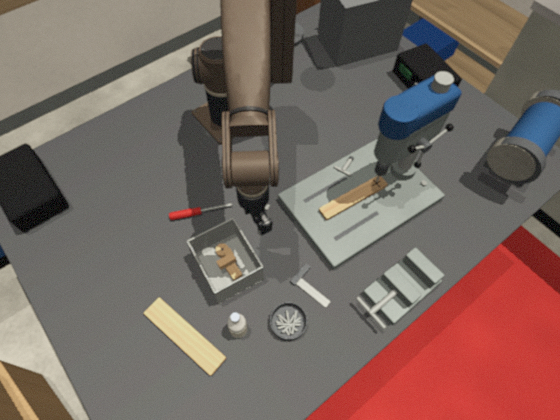

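The final view shows the three offcuts inside the bin around (228,260), and the board flat on the table under the bit at (380,183). The top camera puts the cross within about 1 mm of the bit.

```bash
python3 -c "
from plant import ctrl
print(ctrl.sign_off())"
```

```text
the job is handed in; nothing more can be done
None
```

The job is handed in at about 22 s of the 67 s limit: all three offcuts are in the scrap bin, and the board lies flat on the drill table with the cross about 1–2 mm from the bit tip by camera estimate; the sign-off gave no verdict.

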